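Press a badge with the hand tamper

TASK

Take the hand tamper from its wooden stand and press its flat foot squarely down on the red badge in the round well of the grey die, until you feel the sprung plate fully down on its stop and level; hold it firmly there for about a second without crushing the badge. Then set the tamper gently back upright in its stand and let go. Leave the other things on the desk alone.

Things in the scene. Friction and masses are not known exactly. Their poses are not given: they have to be found in the camera images.
- tamper: hand tamper, loose, 0.25 to 0.45 kg, standing upright in the stand at the start: polished steel foot, a flat disc 50 mm across and 14 mm thick, then a steel neck 18 mm across from 14 to 28 mm, then an upright cylindrical dark wood handle 28 mm across from 28 to 92 mm above the underside (grip it around 62 mm up). Origin at the centre of the flat underside, z up along the handle.
- stand: fixed round light wood stand, 88 mm across, 16 mm high, with a shallow recess 68 mm across whose floor is 10 mm above the origin (6 mm rim). Origin at the centre of its underside, z up. The tamper stands on the recess floor.
- die: fixed badge die: grey square base 116 mm wide with a dark steel round collar 88 mm across that holds the well, an upright round hole 58 mm across. The rim of the collar is 55 mm above the origin. Its height above the desk differs from start to start by some millimetres, which shows in the origin's height. z up.
- well_mouth (a point): centre of the well at the height of the collar's rim, fixed to the die.
- badge: origin at the centre of the top face of the red flat badge (49 mm across) that lies on a sprung brass plate (55 mm across) in the well and moves with it; z is square to the badge. Unpressed it is 3 mm below the rim and lopsided by about 3.5 degrees; it rocks up to 5 degrees and gives way to a flat foot. Fully pressed it must be level within 2 degrees, the tamper square to it within 3 degrees.
- plate_travel (a joint): how far the sprung plate is pressed down, m: 0 is up. A hidden rigid stop, set differently each time, lies between 0.004 and 0.015 and can only be felt: the springs resist with 4 N at first, rising 0.3 N per mm to at most 9 N, then the force rises steeply on the stop. A good press is 13 to 23 N on the badge in all (17 N is best) for a second; above 28 N it is crushed. Springs lift it again.
- gnome: small white ceramic gnome figure, 50 mm across, 95 mm high, bystander. Origin at the centre of its underside.
- bowl: brass bowl, 110 mm across, 50 mm high, bystander. Origin at the centre of its underside.
- dispenser: black tape dispenser, 62 x 130 x 67 mm, bystander. Origin at the centre of its underside.
Things that resemble listed ones, but are neither listed nor needed, are in the scene too. Leave any green, orange or yellow look-alike of the tamper alone.

How it is judged:
On the way:
1. the tamper, square to the badge within 3 degrees, holds the plate on its stop, level within 2 degrees, with 12 to 24 N (more than the springs alone bear) for 0.7 s (value of joint plate_travel above 0.003 m and angle between badge's own z axis and vertical below 0.035 rad and angle between the z axis of tamper and the z axis of badge, either way round below 0.053 rad and contact force between tamper and badge between 12 and 24 N), for 0.7 s.
At the end, for the whole second after the job is handed in: The tamper stands upright (within 3.5 degrees) and at rest on the floor of the stand's recess, within 12 mm of its centre, let go, and the badge plate has risen again (less than 3 mm down) (horizontal distance between tamper and stand below 0.012 m and z of tamper in the frame of stand between 0.008 and 0.0125 m and angle between tamper's own z axis and vertical below 0.06 rad and linear speed of tamper below 0.02 m/s and value of joint plate_travel below 0.003 m); the robot touches nothing.
It fails at once if the badge is crushed or the tamper jammed on the die: over 28 N from tamper to die, badge included (contact force between tamper and die above 28 N).
It fails at once if the tamper is dropped or rammed into its stand: more than 45 N (contact force between tamper and stand above 45 N).
It fails at once if the gnome, bowl or dispenser is moved more than 20 mm (distance of any of gnome, bowl, dispenser from where it was at the start of the episode above 0.02 m).
It also fails if it takes over 61 s, if anything falls off the work surface, if the arm or the gripper's body presses on something with over 40 N, if the wrist force passes 120 N, or if a joint passes its speed limit or range.

ROBOT

A 6-joint arm with a two-finger parallel gripper is mounted at the origin on the work surface. World frame = base frame: x ahead of the robot, y to its left, z up, the work surface at z = 0. Lengths are in m, angles in rad, forces in N, time in s.
With the tool pointing down it reaches from about 0.15 to 0.775 m from the base axis. Payload 6.1 kg.
Tool frame: the origin (TCP) lies midway between the tips of the shut fingers; the grasp point (between the pads) lies 19 mm behind it; x points along the fingers, y is the direction in which the jaws open and shut, and the axes are right-handed (so a half turn about x gives the same grasp; the last joint's range is limited). The gripper opens to 85 mm and grips with 20 to 120 N. Pads are 22 mm wide; open, the fingers measure 114 mm over their backs; the gripper's body (76 mm by 85 mm) begins 54 mm behind the grasp point. The pads swing forward as they close: fully open they stand 13 mm farther back than shut.
Start: joints at [-1.3, 0.126, -0.04, 1.405, 0, 1.571], TCP at [0.14, -0.506, 0.231] pointing down, gripper open.
Joint ranges: [-2.72, 2.72], [-0.95, 1.95], [-1.27, 1.35], [-1.78, 2.02], [-1.46, 1.47], [-3.14, 3.14]. Speed limits (rad/s): [2.39, 2.39, 3.01, 3.14, 3.14, 3.14].

INTERFACE

Orientations are given as a 3x3 rotation matrix whose columns are the frame's x, y, z axes.
In Python, from rig import robot gives the robot as it stands.
- The arm moves only by the tool arm_command, never from a script. Its argument "rows" is a list that holds one entry, the list of rows, each a list of 4 numbers: the shift along the tool's x, y, z in cm, then the turn about the tool's x in rad. In form: [[[tx, ty, tz, twist], ...]]. A call has 1 to 12 rows; each row shifts and turns the commanded pose from where the row before left it, along the tool's axes as they then stand; what a row does not reach is not made up. A row lasts 1/12 s, in which the tool goes at most 41.7 mm and 7.16 degrees, less where a joint would pass 70% of its speed; a pose out of reach is approached as far as the arm can. A call is refused whole if a number of a shift passes 4.17 or a number of a turn 0.125, either way. A call with a gripper value outside its range is refused whole. "fingers" is the finger opening in cm, from 0 to 8.54, set as the call begins (left out, the last holds). The fingers move at their own pace and stop on an object; "force" is the grip in N (left out, the last holds). Time passes only in rows, so rows that do not move let the fingers close. It gives the time, the measured TCP pose, the force and the opening at its end, in the units of the state.
- robot.get_state(): the state, without advancing time (a new reading comes with each control period).
- robot.snapshot(name): name is "side" or "top"; returns the picture (480x640x3 uint8, red, green, blue); there is no depth.
- robot.camera_info(name): a dict with "vertical_fov" (degrees; the focal length in pixels is half the picture's height over the tangent of half this angle, whatever the lens; pixels are square), "cx", "cy" (the principal point, pixels), "D" ([k1, k2, p1, p2, k3] as OpenCV has them; the pictures are not rectified), "R" (3x3) and "t" (3): a world point X has camera coordinates R X + t. Camera axes: x right, y down, z forward; pixel columns grow to the right and rows downward; lengths in m; the calibration is good to about 2 mm. A picture is of the moment at which its call begins. camera_info takes no time and is no camera call.
- robot.job_done(): hands the job in, once; it reports no verdict.
The state is a dict: "time": time; "qpos": joint angles; "dq": joint speeds; "effort": joint torques, N m; "eef_pos": TCP position; "tcp_rot": TCP orientation; "contact_force": force on the tool from outside, world axes, zero at the start; "moment": the same for the moment, N m; "opening": finger opening in m.
Only numpy, scipy, OpenCV 4.12 (cv2) and the standard library are available. Lean on these libraries where they do the work, as an engineer would, in place of code of your own. Each camera call takes 0.05 s, during which the arm holds its last target. There are 200 camera calls.

## Working session

There is one attempt and no reset: what is moved stays moved. The work goes in short steps, Python scripts to look and compute and a tool call to move; the robot and the scene stay as the last step left them, time stands still between calls to the robot, and variables do not carry over. Pictures are saved under pics/ and viewed, about 8 in all and at most 12, crops included, and the job is handed in when it is done.

Besides the shell and the picture viewer there is one more tool, called as name(argument=value, ...), one argument or row to a line, values as JSON. arm_command: Moves the arm, as the interface text tells. Its arguments: {"type":"object","properties":{"rows":{"type":"array","items":{"type":"array","items":{"type":"array","items":{"type":"number"}}}},"fingers":{"type":"number"},"force":{"type":"number"}},"required":["rows"]}

```bash
ls; mkdir -p pics
cat > h.py <<'E'
import numpy as np, cv2
from rig import robot
def cam(n):
    c=robot.camera_info(n); f=240/np.tan(np.radians(c["vertical_fov"])/2)
    K=np.array([[f,0,c["cx"]],[0,f,c["cy"]],[0,0,1]]); return K,np.array(c["D"],float),np.array(c["R"]),np.array(c["t"])
def ray(n,uv):
    K,D,R,t=cam(n); p=cv2.undistortPoints(np.array(uv,float).reshape(-1,1,2),K,D).reshape(-1,2)
    d=np.c_[p,np.ones(len(p))]@R; return -R.T@t,d/np.linalg.norm(d,axis=1)[:,None]
def plane(n,uv,z):
    o,d=ray(n,uv); return o+d*((z-o[2])/d[:,2])[:,None]
def proj(n,X):
    K,D,R,t=cam(n); return cv2.projectPoints(np.array(X,float).reshape(-1,3),cv2.Rodrigues(R)[0],t,K,D)[0].reshape(-1,2)
def snap(n,f):
    a=robot.snapshot(n); cv2.imwrite("pics/"+f+".png",a[:,:,::-1]); return a
E
python3 - <<'E'
from h import *
snap("top","t0");snap("side","s0")
for n in("top","side"):
    K,D,R,t=cam(n);print(n,K[0,0],K[:2,2],D,-R.T@t,R[2])
s=robot.get_state();print(s)
E
```

```text
pics
top 522.1011082470613 [317.72791826 237.4209217 ] [-0.01324869  0.          0.          0.          0.        ] [ 0.48744309 -0.02352654  0.96787823] [ 0.10781155 -0.00291589 -0.99416707]
side 563.7225628700991 [321.2474322 233.7065316] [0.05561501 0.         0.         0.         0.        ] [0.45103584 0.67954124 0.4421167 ] [ 0.19545346 -0.87604661 -0.44084042]
{'time': 0.1, 'qpos': array([-1.30001947e+00,  1.26366230e-01, -4.05025398e-02,  1.40540083e+00,
        1.74233645e-05,  1.57081219e+00]), 'dq': array([ 0.00058349, -0.00228055,  0.0050773 ,  0.00011763, -0.0009058 ,
        0.00086687]), 'effort': array([-4.65403318e-04, -4.36903274e+01,  3.53605556e+01,  1.36662985e-02,
        4.88987087e-05, -2.00475199e-05]), 'eef_pos': array([ 0.14033481, -0.50551929,  0.23058397]), 'tcp_rot': array([[-3.77282579e-04,  2.67464497e-01, -9.63567642e-01],
       [ 1.42425207e-03, -9.63566589e-01, -2.67464763e-01],
       [-9.99998915e-01, -1.47327300e-03, -1.73999752e-05]]), 'contact_force': array([-0.04883495, -0.95300004,  0.93051058]), 'moment': array([ 0.01360857, -0.01685856,  0.0052117 ]), 'opening': 0.08534122637323961}
```

View pics/t0.png

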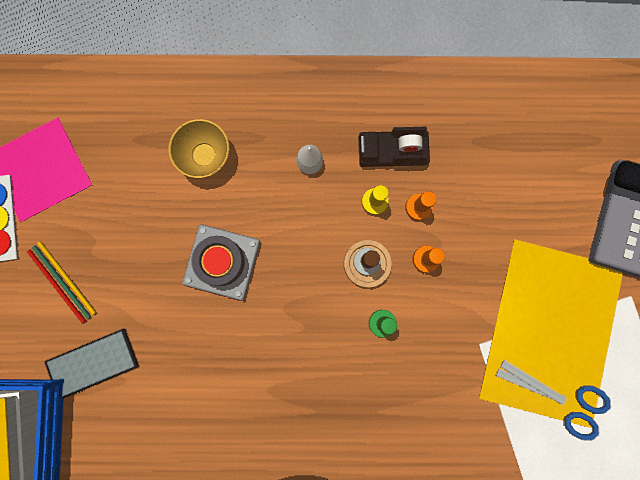

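View pics/s0.png

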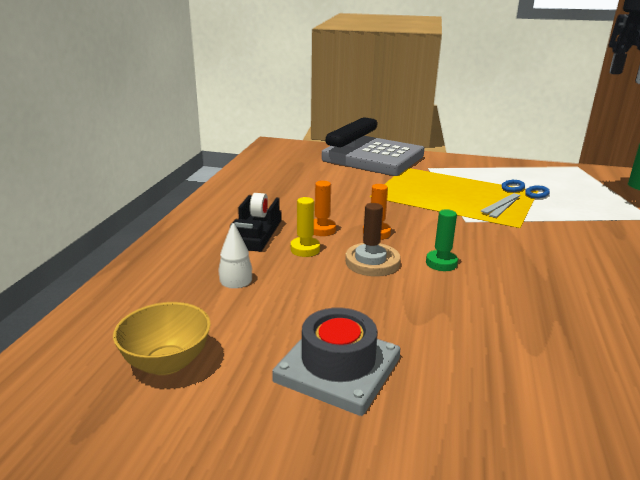

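The top view shows the tamper's dark handle at about (371,259) in its stand ring at (368,264). The die's well is at (217,261), with orange (428,260) and green (383,323) look-alikes beside the stand. The side view shows the badge at (340,331), the handle at (373,225) and the stand ring at (373,259).

```bash
cat > m.py <<'E'
from h import *
def tri(a,b):
    o1,d1=ray("top",[a]);o2,d2=ray("side",[b]);d1=d1[0];d2=d2[0]
    s=np.linalg.lstsq(np.c_[d1,-d2],o2-o1,rcond=None)[0]
    p,q=o1+s[0]*d1,o2+s[1]*d2; return (p+q)/2,np.linalg.norm(p-q)
def blob(m,c,r):
    k=np.zeros(m.shape,np.uint8);k[c[1]-r:c[1]+r,c[0]-r:c[0]+r]=1
    m=(m&(k>0)).astype(np.uint8)
    n,l,st,ce=cv2.connectedComponentsWithStats(m); i=1+st[1:,4].argmax(); mm=(l==i).astype(np.uint8)
    cn=max(cv2.findContours(mm,0,cv2.CHAIN_APPROX_NONE)[0],key=cv2.contourArea)
    return cn[:,0,:].astype(float),mm
E
python3 - <<'E'
from m import *
T=cv2.imread("pics/t0.png");S=cv2.imread("pics/s0.png")
red=lambda I:(I[...,2]>180)&(I[...,1]<60)&(I[...,0]<60)
a,_=blob(red(T),(217,261),40);b,_=blob(red(S),(340,331),50)
ea=cv2.fitEllipse(a.astype(np.float32));eb=cv2.fitEllipse(b.astype(np.float32));print("badge ell",ea,eb)
P,e=tri(ea[0],eb[0]);print("badge",P,e)
w=plane("top",a,P[2]);print("diam",np.ptp(w,axis=0))
for n,I,c in(("top",T,(371,258)),("side",S,(373,225))):
    d=(I.max(2)<90)
    h,m=blob(d,c,26 if n=="top" else 32);print(n,"handle bbox",h.min(0),h.max(0),h.mean(0))
# stand ring colours
print(T[264,340:396:2].tolist())
cv2.imwrite("pics/c1.png",np.hstack([cv2.resize(T[230:300,330:410],None,fx=5,fy=5,interpolation=2),cv2.resize(S[195:275,340:410],(306,350),interpolation=2)]))
E
```

```text
badge ell ((216.74160766601562, 260.1744079589844), (25.652557373046875, 26.409852981567383), 35.480709075927734) ((339.0770568847656, 330.5613708496094), (25.06338882446289, 40.567527770996094), 88.47547912597656)
badge [0.54544854 0.15049044 0.05420052] 0.0001316441069458128
diam [0.04566201 0.04579795 0.        ]
top handle bbox [361. 253.] [378. 268.] [367.71698113 262.67924528]
side handle bbox [363. 207.] [384. 253.] [373.14388489 231.70503597]
[[66, 116, 186], [65, 118, 186], [105, 153, 202], [112, 166, 216], [113, 163, 215], [105, 156, 207], [113, 171, 225], [153, 153, 157], [189, 191, 192], [176, 182, 182], [205, 209, 204], [27, 39, 57], [24, 40, 58], [28, 46, 69], [40, 69, 108], [43, 67, 109], [36, 64, 103], [38, 61, 101], [28, 54, 94], [85, 88, 91], [75, 83, 95], [114, 172, 224], [117, 177, 226], [69, 103, 136], [113, 173, 223], [116, 170, 222], [75, 123, 179], [62, 110, 176]]
```

View pics/c1.png

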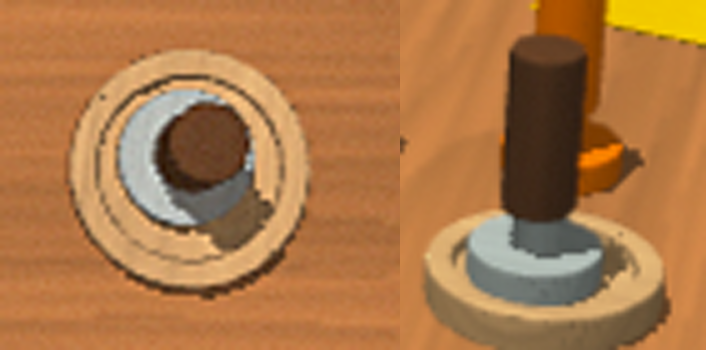

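The crop shows the handle's top disc centred at top-view pixel (372,258.6), the foot's top disc at about (367.2,261.5) and the stand ring at about (368,264). The tamper is a little off-centre in the recess.

Run:
```python
from m import *
T=cv2.imread("pics/t0.png").astype(int);S=cv2.imread("pics/s0.png").astype(int)
# stand ring outer edge by light-wood mask (green-ish brighter than table)
m=(T[...,1]>140)|((T.max(2)-T.min(2)<50))|(T.max(2)<125)
m=cv2.morphologyEx(((T[...,1]>140)&(T[...,2]>190)).astype(np.uint8),cv2.MORPH_CLOSE,np.ones((3,3)))>0
c,_=blob(m,(368,264),32);e=cv2.fitEllipse(cv2.convexHull(c.astype(np.float32)));print("ring",e)
st=plane("top",[e[0]],0.016);print("stand",st,"diam",(np.mean(e[1])+1)/522*.952)
# handle top disc: reddish-brown pixels
m=(T[...,2]<115)&(T[...,2]-T[...,0]>25)&(T[...,0]<60)
c,_=blob(m,(371,258),14);e=cv2.fitEllipse(cv2.convexHull(c.astype(np.float32)));print("top disc",e,plane("top",[e[0]],.102))
print("foot",plane("top",[[367.2,261.4]],.024),plane("top",[[367.2,261.4]],.024))
# side: handle mid-line, rows
m=(S.max(2)<100)
for r in(212,220,230,240):
    x=np.where(m[r,355:392])[0]+355;u=(x.min()+x.max())/2
    print(r,x.min(),x.max())
ur=[]
print("proj side of axis at tamper xy guess:")
p=plane("top",[e[0]],.102)[0]
print(proj("side",[[p[0],p[1],z] for z in(.038,.07,.102)]), proj("top",[[p[0],p[1],.102]]))
# die: collar outer top edge
m=T.max(2)<95
c,_=blob(m,(217,261),34);e=cv2.fitEllipse(cv2.convexHull(c.astype(np.float32)));print("collar",e,plane("top",[e[0]],.057))
# others
for n,uv,z in(("green",(388,325),.09),("orange",(436,256),.09),("orange2",(428,198),.09),("yellow",(380,193),.09)):print(n,plane("top",[uv],z)[0])
```

```text
ring ((367.5457763671875, 263.0434875488281), (46.79011154174805, 46.965415954589844), 121.14478302001953)
stand [[ 0.54410632 -0.11746443  0.016     ]] diam 0.08731730093535792
top disc ((370.19451904296875, 258.9967346191406), (15.990681648254395, 19.423879623413086), 54.40718460083008) [[ 0.54573679 -0.11341692  0.102     ]]
foot [[ 0.54660412 -0.11606452  0.024     ]] [[ 0.54660412 -0.11606452  0.024     ]]
212 365 382
220 364 381
230 364 391
240 363 379
proj side of axis at tamper xy guess:
[[371.83054116 242.72587329]
 [373.05908853 224.40894818]
 [374.33441622 205.4889067 ]] [[370.19451904 258.99673462]]
collar ((219.98655700683594, 262.7588806152344), (51.133323669433594, 58.50493621826172), 126.12776947021484) [[0.5408502  0.14418545 0.057     ]]
green [ 0.43676916 -0.14366032  0.09      ]
orange [ 0.55215098 -0.22581202  0.09      ]
orange2 [ 0.65133596 -0.21408144  0.09      ]
yellow [ 0.6595236  -0.13210821  0.09      ]
```

arm_command(
  rows=[
    [[0,0,0,-0.125],[0,0,0,-0.125],[0,0,0,-0.125],[0,0,0,-0.125],[0,0,0,-0.125],[0,0,0,-0.125],[0,0,0,-0.125],[0,0,0,-0.125],[0,0,0,-0.125],[0,0,0,-0.125],[0,0,0,-0.05],[0,0,0,0]],
  ],
  fingers=8.54,
  force=60,
)

```text
time: 1.1
eef_pos: [0.1404, -0.5056, 0.2309]
tcp_rot: [[-0.0, 1.0, 0.001], [0.001, 0.001, -1.0], [-1.0, -0.0, -0.001]]
contact_force: [0.0, 0.1, 0.2]
opening: 0.086
```

```bash
cat >> m.py <<'E'
def to(p):
    s=robot.get_state();R=s["tcp_rot"];print("t",s["time"],"tcp",s["eef_pos"].round(4),"cm in tool",(R.T@(np.array(p)-s["eef_pos"])*100).round(2),"yaw",np.arctan2(R[1,1],R[0,1]).round(4),"tilt",(R[:,0]).round(4),"q",s["qpos"].round(2),"F",s["contact_force"].round(2),"op",s["opening"])
E
python3 -c "
from m import *
to([.547,-.116,.18])
print(plane('top',[[371.6,258.3]],.102))"
```

```text
t 1.1 tcp [ 0.1404 -0.5056  0.2309] cm in tool [  5.11  40.71 -38.91] yaw 0.0011 tilt [-2.e-04  9.e-04 -1.e+00] q [-1.3   0.13 -0.04  1.41  0.    0.27] F [0.03 0.11 0.18] op 0.08600157175028701
[[ 0.54690791 -0.11576087  0.102     ]]
```

arm_command(
  rows=[
    [[0,1.2,-1.15,0],[0,2.4,-2.3,0],[0,2.4,-2.3,0],[0,2.4,-2.3,0],[0,2.4,-2.3,0],[0,2.4,-2.3,0],[0,2.4,-2.3,0],[0,2.4,-2.3,0],[0,2.4,-2.3,0],[0,2.4,-2.3,0],[0,2.4,-2.3,0],[0,2.4,-2.3,0]],
  ],
)

```text
time: 2.1
eef_pos: [0.4173, -0.2399, 0.2312]
tcp_rot: [[-0.0, 1.0, -0.002], [-0.0, -0.002, -1.0], [-1.0, -0.0, 0.0]]
contact_force: [0.3, -0.6, -0.0]
opening: 0.0855
```

arm_command(
  rows=[
    [[0.5,2.4,-2.3,0],[1,2.4,-2.3,0],[1,2.4,-2.3,0],[1,2.4,-2.3,0],[1,2.4,-2.3,0],[0.6,1.1,-1,0],[0,0,0,0],[0,0,0,0]],
  ],
)

```text
time: 2.77
eef_pos: [0.5471, -0.116, 0.1795]
tcp_rot: [[-0.002, 1.0, 0.0], [-0.0, 0.0, -1.0], [-1.0, -0.002, 0.0]]
contact_force: [0.4, -0.0, -0.5]
opening: 0.0852
```

```bash
python3 -c "
from m import *
to([.547,-.116,.055])
a=snap('top','t1');b=snap('side','s1')
cv2.imwrite('pics/c2.png',np.hstack([cv2.resize(a[160:360,260:460],(400,400)),cv2.resize(b[70:290,270:470],(400,400))])[:,:,::-1])"
```

```text
t 2.7667 tcp [ 0.5471 -0.116   0.1795] cm in tool [1.245e+01 1.000e-02 0.000e+00] yaw 0.0005 tilt [-2.1e-03 -1.0e-04 -1.0e+00] q [-0.21  0.2  -0.07  1.31 -0.    1.36] F [ 0.41 -0.01 -0.51] op 0.08521457809640325
```

View pics/c2.png

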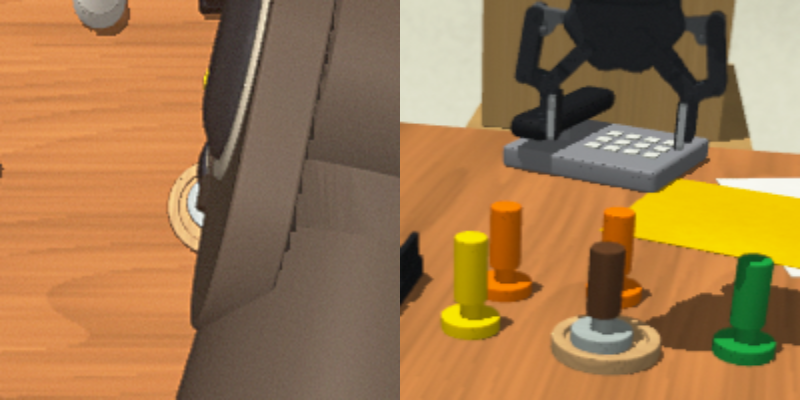

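The fingers straddle the handle: finger columns about 550 and 685 in the side crop, with the handle between at 605, matching the expected projection. Descending.

arm_command(
  rows=[
    [[1,0,0,0],[1.5,0,0,0],[1.5,0,0,0],[1.5,0,0,0],[1.5,0,0,0],[1.5,0,0,0],[1.5,0,0,0],[1.0,0,0,0],[1.0,0,0,0],[0.5,0,0,0],[0,0,0,0]],
  ],
)

```text
time: 3.78
eef_pos: [0.5466, -0.1166, 0.0543]
tcp_rot: [[-0.001, 1.0, -0.001], [0.0, -0.001, -1.0], [-1.0, -0.001, -0.0]]
contact_force: [-0.3, 0.8, 0.2]
opening: 0.0854
```

arm_command(
  rows=[
    [[0,0,0,0],[0,0,0,0],[0,0,0,0],[0,0,0,0],[0,0,0,0],[0,0,0,0],[0,0,0,0],[0,0,0,0],[0,0,0,0],[0,0,0,0]],
  ],
  fingers=3.6,
  force=60,
)

```text
time: 4.62
eef_pos: [0.5474, -0.1163, 0.0553]
tcp_rot: [[-0.0, 1.0, -0.0], [0.0, -0.0, -1.0], [-1.0, -0.0, -0.0]]
contact_force: [0.5, -0.0, -0.3]
opening: 0.036
```

```bash
python3 -c "
from m import *
to([.547,-.116,.055])
b=snap('side','s2')
cv2.imwrite('pics/c3.png',cv2.resize(b[140:290,290:440],(600,600),interpolation=2)[:,:,::-1])"
```

```text
t 4.6167 tcp [ 0.5474 -0.1163  0.0553] cm in tool [ 0.03 -0.04 -0.03] yaw -0.0 tilt [-1.e-04  0.e+00 -1.e+00] q [-0.21  0.25 -0.28  1.04 -0.    1.36] F [ 0.45 -0.03 -0.29] op 0.03602022393041856
```

View pics/c3.png

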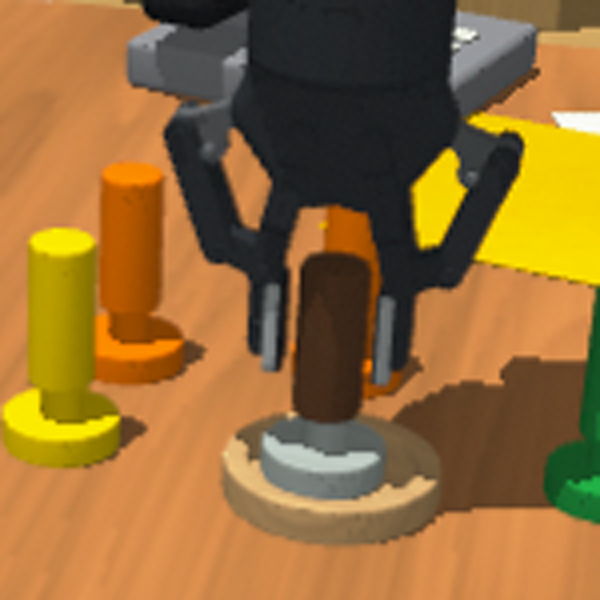

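The side crop shows the handle (300–365) between the pads (282 and 376), almost centred, at a good height. Shifting 1 mm and gripping.

arm_command(
  rows=[
    [[0,-0.1,0,0],[0,0,0,0],[0,0,0,0],[0,0,0,0],[0,0,0,0],[0,0,0,0],[0,0,0,0],[0,0,0,0]],
  ],
  fingers=2.0,
  force=80,
)

```text
time: 5.33
eef_pos: [0.5466, -0.1164, 0.0555]
tcp_rot: [[0.0, 1.0, -0.0], [-0.0, -0.0, -1.0], [-1.0, 0.0, 0.0]]
contact_force: [0.7, -0.2, 3.2]
opening: 0.0266
```

```bash
python3 -c "
from m import *
to([.547,-.116,.055]);print(robot.get_state()['moment'])"
```

```text
t 5.3333 tcp [ 0.5466 -0.1164  0.0555] cm in tool [ 0.05  0.04 -0.04] yaw -0.0 tilt [ 4.e-04 -0.e+00 -1.e+00] q [-0.21  0.25 -0.29  1.04  0.    1.36] F [ 0.7  -0.2   3.24] op 0.02655753141977287
[ 0.04413573 -0.06591745  0.01033146]
```

arm_command(
  rows=[
    [[-0.2,0,0,0],[-0.5,0,0,0],[-1,0,0,0],[-1.5,0,0,0],[-1.5,0,0,0],[-1.5,0,0,0],[-1.5,0,0,0],[-1,0,0,0],[-0.5,0,0,0],[0,0,0,0],[0,0,0,0]],
  ],
)

```text
time: 6.25
eef_pos: [0.5463, -0.1163, 0.147]
tcp_rot: [[-0.0, 1.0, -0.0], [0.0, -0.0, -1.0], [-1.0, -0.0, -0.0]]
contact_force: [0.1, 0.1, -4.3]
opening: 0.0262
```

```bash
python3 -c "
from m import *
to([.5455,.1505,.145]);print(robot.get_state()['moment'])"
```

```text
t 6.25 tcp [ 0.5463 -0.1163  0.147 ] cm in tool [  0.2   -0.08 -26.68] yaw -0.0 tilt [-4.e-04  1.e-04 -1.e+00] q [-0.21  0.2  -0.13  1.24 -0.    1.36] F [ 0.09  0.09 -4.3 ] op 0.026201530595959727
[0.00184902 0.00485478 0.00157632]
```

arm_command(
  rows=[
    [[0,0,-1,0],[0,0,-2.5,0],[0,0,-2.5,0],[0,0,-2.5,0],[0,0,-2.5,0],[0,0,-2.5,0],[0,0,-2.5,0],[0,0,-2.5,0],[0,0,-2.5,0],[0,0,-2.5,0],[0,0,-2.1,0],[0,-0.1,-1.1,0]],
  ],
)

```text
time: 7.25
eef_pos: [0.5445, 0.1533, 0.1461]
tcp_rot: [[-0.002, 1.0, 0.002], [0.001, 0.002, -1.0], [-1.0, -0.002, -0.001]]
contact_force: [1.0, -0.5, -3.2]
opening: 0.0263
```

arm_command(
  rows=[
    [[0,0,0,0],[0,0,0,0],[0.5,0,0,0],[1,0,0,0],[0.5,0,0,0],[0,0,0,0],[0,0,0,0],[0,0,0,0]],
  ],
)

```text
time: 7.92
eef_pos: [0.5454, 0.1502, 0.1272]
tcp_rot: [[-0.0, 1.0, -0.001], [-0.0, -0.001, -1.0], [-1.0, -0.0, 0.0]]
contact_force: [-0.2, 0.1, -4.8]
opening: 0.0264
```

```bash
python3 -c "
from m import *
to([.5455,.1505,.12])
b=snap('side','s3');a=snap('top','t3')
F=[robot.get_state()['contact_force'][2]];print(F)
cv2.imwrite('pics/c4.png',np.hstack([cv2.resize(a[190:320,150:280],(400,400)),cv2.resize(b[200:400,240:440],(400,400),interpolation=2)])[:,:,::-1])"
```

```text
t 7.9167 tcp [0.5454 0.1502 0.1272] cm in tool [ 0.72  0.01 -0.03] yaw -0.0007 tilt [-2.e-04 -1.e-04 -1.e+00] q [ 0.27  0.22 -0.15  1.2  -0.    1.84] F [-0.18  0.11 -4.82] op 0.026372672647468245
[np.float64(-4.086470633894882)]
```

View pics/c4.png

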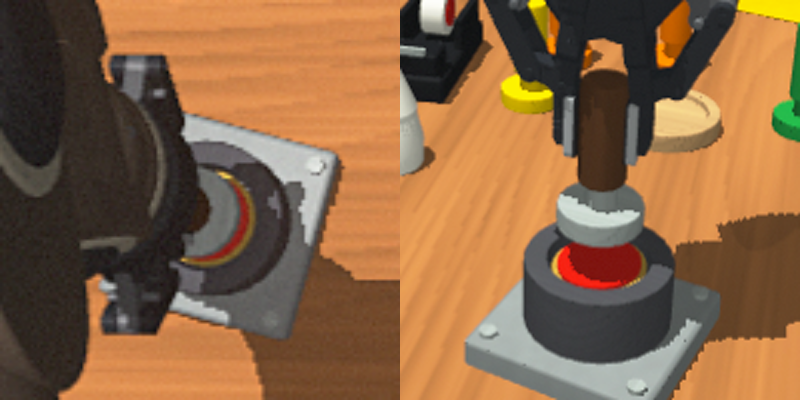

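Both views show the foot roughly over the badge (side crop: foot 557–643, badge 553–645). I'll check the foot's edges numerically.

```bash
python3 -c "
from m import *
T=cv2.imread('pics/t3.png').astype(int);S=cv2.imread('pics/s3.png').astype(int)
grey=lambda I:(I.max(2)-I.min(2)<30)&(I.max(2)>105)
# side: foot edges per row
for r in range(296,322,4):
    x=np.where(grey(S)[r,305:375])[0]+305;print(r,x.min(),x.max(),end=' | ')
th=np.linspace(0,6.283,200)
for z in(.082,.096):
    c=proj('side',np.c_[.5455+.025*np.cos(th),.1504+.025*np.sin(th),z+0*th]);print('pred side foot',z,c.min(0),c.max(0))
    c=proj('top',np.c_[.5455+.025*np.cos(th),.1504+.025*np.sin(th),z+0*th]);print('pred top foot',z,c.min(0),c.max(0))
print(T[258,205:245].tolist())
# well: brass/red outer extents in first picture
T0=cv2.imread('pics/t0.png').astype(int)
m=(T0[...,2]-T0[...,0]>60)
c,_=blob(m,(217,261),20);e=cv2.fitEllipse(cv2.convexHull(c.astype(np.float32)));print('plate',e,plane('top',[e[0]],.053),c.min(0),c.max(0))
"
```

```text
296 321 340 | 300 319 346 | 304 319 345 | 308 318 361 | 312 316 357 | 316 309 357 | 320 327 353 | pred side foot 0.082 [317.80123053 298.32598325] [361.86856739 323.20243609]
pred top foot 0.082 [198.99856484 244.4761931 ] [228.42558059 273.86652412]
pred side foot 0.096 [318.01902438 288.13383406] [362.50472194 312.49463443]
pred top foot 0.096 [197.13569754 243.68852483] [227.03124878 273.5438439 ]
[[29, 29, 32], [35, 33, 39], [26, 33, 43], [26, 29, 35], [26, 33, 38], [27, 31, 36], [35, 40, 46], [30, 35, 39], [23, 31, 45], [23, 38, 52], [26, 36, 55], [26, 32, 51], [0, 14, 37], [58, 67, 75], [105, 107, 107], [112, 113, 112], [110, 114, 114], [104, 107, 106], [105, 107, 106], [109, 115, 111], [114, 116, 115], [111, 114, 113], [86, 90, 77], [41, 45, 130], [19, 24, 144], [36, 59, 137], [47, 99, 130], [53, 86, 104], [52, 54, 63], [51, 50, 52], [47, 46, 58], [50, 51, 60], [51, 53, 59], [49, 50, 58], [44, 44, 54], [106, 100, 104], [65, 67, 76], [31, 34, 47], [40, 40, 54], [52, 57, 61]]
plate ((216.7384033203125, 260.4169006347656), (30.962905883789062, 31.86759376525879), 64.60034942626953) [[0.54516454 0.15072248 0.053     ]] [201. 245.] [232. 276.]
```

arm_command(
  rows=[
    [[0.5,0,0,0],[0.6,0,0,0],[0.5,0,0,0],[0.3,0,0,0],[0.2,0,0,0],[0.1,0,0,0],[0.1,0,0,0],[0,0,0,0],[0,0,0,0],[0,0,0,0]],
  ],
)

```text
time: 8.85
eef_pos: [0.5456, 0.1507, 0.1045]
tcp_rot: [[0.0, 1.0, 0.0], [0.0, 0.0, -1.0], [-1.0, 0.0, -0.0]]
contact_force: [-0.0, -0.4, -3.7]
opening: 0.0265
```

arm_command(
  rows=[
    [[0.1,0,0,0],[0.1,0,0,0],[0.1,0,0,0],[0.1,0,0,0],[0,0,0,0],[0,0,0,0]],
  ],
)

```text
time: 9.35
eef_pos: [0.5456, 0.1507, 0.1005]
tcp_rot: [[0.0, 1.0, 0.0], [0.0, 0.0, -1.0], [-1.0, 0.0, -0.0]]
contact_force: [-0.1, 0.1, -1.5]
opening: 0.0265
```

arm_command(
  rows=[
    [[0.1,0,0,0],[0.1,0,0,0],[0.1,0,0,0],[0,0,0,0],[0,0,0,0]],
  ],
)

```text
time: 9.77
eef_pos: [0.5456, 0.1507, 0.0974]
tcp_rot: [[0.0, 1.0, -0.0], [0.0, -0.0, -1.0], [-1.0, 0.0, -0.0]]
contact_force: [0.3, 0.8, -1.3]
opening: 0.026
```

arm_command(
  rows=[
    [[0.05,0,0,0],[0.05,0,0,0],[0.05,0,0,0],[0.05,0,0,0],[0,0,0,0],[0,0,0,0]],
  ],
)

```text
time: 10.27
eef_pos: [0.5455, 0.1507, 0.0953]
tcp_rot: [[0.0, 1.0, 0.0], [0.0, 0.0, -1.0], [-1.0, 0.0, -0.0]]
contact_force: [-0.9, -0.0, -0.6]
opening: 0.0265
```

arm_command(
  rows=[
    [[0.05,0,0,0],[0.05,0,0,0],[0,0,0,0],[0,0,0,0]],
  ],
)

```text
time: 10.6
eef_pos: [0.5456, 0.1507, 0.0944]
tcp_rot: [[0.0, 1.0, -0.0], [0.0, -0.0, -1.0], [-1.0, 0.0, -0.0]]
contact_force: [0.2, -0.7, 0.9]
opening: 0.0262
```

arm_command(
  rows=[
    [[0.03,0,0,0],[0.03,0,0,0],[0,0,0,0],[0,0,0,0]],
  ],
)

```text
time: 10.93
eef_pos: [0.5455, 0.1506, 0.0937]
tcp_rot: [[0.0, 1.0, -0.0], [0.0, -0.0, -1.0], [-1.0, 0.0, -0.0]]
contact_force: [0.1, 0.4, 0.2]
opening: 0.0264
```

arm_command(
  rows=[
    [[0.03,0,0,0],[0.03,0,0,0],[0,0,0,0],[0,0,0,0]],
  ],
)

```text
time: 11.27
eef_pos: [0.5455, 0.1507, 0.0933]
tcp_rot: [[0.0, 1.0, 0.0], [0.0, 0.0, -1.0], [-1.0, 0.0, -0.0]]
contact_force: [0.0, 0.4, 2.3]
opening: 0.026
```

arm_command(
  rows=[
    [[0.02,0,0,0],[0,0,0,0],[0,0,0,0],[0,0,0,0]],
  ],
)

```text
time: 11.6
eef_pos: [0.5456, 0.1507, 0.0932]
tcp_rot: [[0.0, 1.0, -0.0], [0.0, -0.0, -1.0], [-1.0, 0.0, -0.0]]
contact_force: [-0.3, 0.1, 4.6]
opening: 0.0267
```

arm_command(
  rows=[
    [[0.02,0,0,0],[0.02,0,0,0],[0,0,0,0],[0,0,0,0]],
  ],
)

```text
time: 11.93
eef_pos: [0.5456, 0.1507, 0.0931]
tcp_rot: [[0.001, 1.0, 0.0], [0.0, 0.0, -1.0], [-1.0, 0.001, -0.0]]
contact_force: [-1.7, 0.6, 6.7]
opening: 0.0263
```

arm_command(
  rows=[
    [[0.03,0,0,0],[0.03,0,0,0],[0,0,0,0],[0,0,0,0]],
  ],
)

```text
time: 12.27
eef_pos: [0.5456, 0.1507, 0.093]
tcp_rot: [[0.001, 1.0, 0.0], [0.0, 0.0, -1.0], [-1.0, 0.001, -0.0]]
contact_force: [-2.6, -0.3, 9.8]
opening: 0.0266
```

```bash
python3 -c "
from m import *
to([.5455,.1507,.093]);F=[]
for i in range(4):
    b=robot.snapshot('side');F.append(robot.get_state()['contact_force'])
print(np.mean(F,0),np.std(F,0),robot.get_state()['moment'])"
```

```text
t 12.2667 tcp [0.5456 0.1507 0.093 ] cm in tool [-0.   -0.01  0.  ] yaw 0.0 tilt [ 1.e-03  3.e-04 -1.e+00] q [ 0.27  0.24 -0.21  1.12  0.    1.84] F [-2.62 -0.34  9.84] op 0.026550500617782805
[-2.09157878 -0.42085472 10.10009614] [0.29842964 0.46829426 0.43718503] [-0.1573072   0.60825658  0.04964464]
```

arm_command(
  rows=[
    [[0.02,0,0,0],[0.03,0,0,0],[0,0,0,0],[0,0,0,0]],
  ],
)

```text
time: 12.8
eef_pos: [0.5456, 0.1507, 0.0929]
tcp_rot: [[0.001, 1.0, 0.0], [0.0, 0.0, -1.0], [-1.0, 0.001, -0.0]]
contact_force: [-3.5, -0.7, 12.4]
opening: 0.0262
```

```bash
python3 -c "
from m import *
to([.5455,.1507,.093]);F=[]
for i in range(4):
    b=snap('side','s5');F.append(robot.get_state()['contact_force'])
print(np.mean(F,0),np.std(F,0),robot.get_state()['moment'])
cv2.imwrite('pics/c5.png',cv2.resize(b[230:380,270:420],(600,600),interpolation=2)[:,:,::-1])"
```

```text
t 12.8 tcp [0.5456 0.1507 0.0929] cm in tool [-0.01 -0.01  0.  ] yaw 0.0 tilt [ 1.4e-03  4.0e-04 -1.0e+00] q [ 0.27  0.24 -0.21  1.12  0.    1.84] F [-3.51 -0.66 12.4 ] op 0.026245231896053756
[-2.92810891 -0.56693025 12.54357589] [0.57487728 0.22721701 0.21509973] [-0.13764583  0.8607655  -0.03053715]
```

View pics/c5.png

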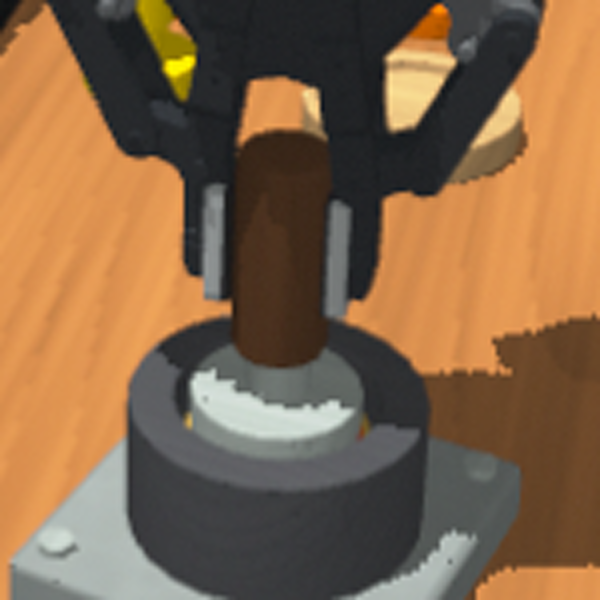

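The picture shows the foot seated in the well, with brass showing evenly on both sides and the handle upright. The load on the badge is about 16.8 N, so I'm holding.

arm_command(
  rows=[
    [[0,0,0,0],[0,0,0,0],[0,0,0,0],[0,0,0,0],[0,0,0,0],[0,0,0,0],[0,0,0,0],[0,0,0,0],[0,0,0,0],[0,0,0,0],[0,0,0,0],[0,0,0,0]],
  ],
)

```text
time: 14.0
eef_pos: [0.5457, 0.1507, 0.0929]
tcp_rot: [[0.001, 1.0, -0.0], [0.0, -0.0, -1.0], [-1.0, 0.001, -0.0]]
contact_force: [-2.9, -0.9, 12.3]
opening: 0.0263
```

arm_command(
  rows=[
    [[0,-0.02,0,0],[0,-0.02,0,0],[0,0,0,0],[0,0,0,0]],
  ],
)

```text
time: 14.33
eef_pos: [0.5456, 0.1507, 0.0929]
tcp_rot: [[0.002, 1.0, -0.0], [0.0, -0.0, -1.0], [-1.0, 0.002, -0.0]]
contact_force: [-2.0, -0.2, 11.6]
opening: 0.0267
```

```bash
python3 -c "
from m import *
to([.5455,.1507,.093]);F=[];M=[]
for i in range(4):
    b=robot.snapshot('top');s=robot.get_state();F.append(s['contact_force']);M.append(s['moment'])
print(np.mean(F,0),np.mean(M,0))"
```

```text
t 14.3333 tcp [0.5456 0.1507 0.0929] cm in tool [-0.01 -0.01  0.  ] yaw -0.0001 tilt [ 2.e-03  4.e-04 -1.e+00] q [ 0.27  0.24 -0.21  1.12 -0.    1.84] F [-1.99 -0.18 11.57] op 0.026678657258145878
[-2.28617109 -0.46528205 11.83001155] [-0.18642534  0.58341668 -0.01593652]
```

arm_command(
  rows=[
    [[0,-0.02,0,0],[0.01,-0.02,0,0],[0,0,0,0],[0,0,0,0],[0,0,0,0],[0,0,0,0],[0,0,0,0],[0,0,0,0],[0,0,0,0],[0,0,0,0],[0,0,0,0],[0,0,0,0]],
  ],
)

```text
time: 15.53
eef_pos: [0.5455, 0.1508, 0.0929]
tcp_rot: [[0.003, 1.0, -0.0], [0.0, -0.0, -1.0], [-1.0, 0.003, -0.0]]
contact_force: [-0.4, -1.0, 11.9]
opening: 0.0263
```

arm_command(
  rows=[
    [[-0.05,0,0,0],[-0.1,0,0,0],[-0.2,0,0,0],[-0.3,0,0,0],[-0.5,0,0,0],[-1,0,0,0],[-1,0,0,0],[-1,0,0,0],[-1,0,0,0],[-0.5,0,0,0],[0,0,0,0],[0,0,0,0]],
  ],
)

```text
time: 16.53
eef_pos: [0.5448, 0.1507, 0.1482]
tcp_rot: [[0.001, 1.0, -0.0], [0.0, -0.0, -1.0], [-1.0, 0.001, -0.0]]
contact_force: [-0.8, -0.5, -4.1]
opening: 0.0265
```

```bash
python3 -c "
from m import *
to([.5441,-.1168,.148]);print(robot.get_state()['moment'])
b=snap('side','s6');cv2.imwrite('pics/c6.png',cv2.resize(b[190:360,270:420],(600,600),interpolation=2)[:,:,::-1])"
```

```text
t 16.5333 tcp [0.5448 0.1507 0.1482] cm in tool [ 1.000e-02 -7.000e-02  2.675e+01] yaw -0.0001 tilt [ 7.e-04  2.e-04 -1.e+00] q [ 0.27  0.21 -0.12  1.24  0.    1.84] F [-0.83 -0.53 -4.13] op 0.026502853844529394
[ 0.06941197 -0.021572   -0.03045829]
```

View pics/c6.png

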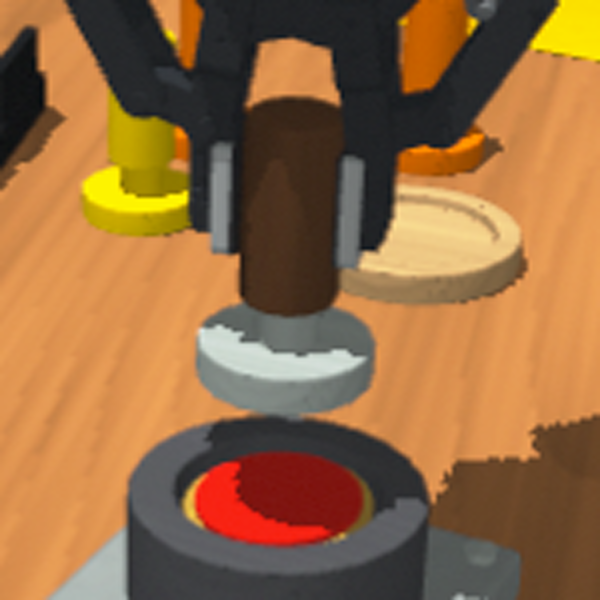

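The tamper is held straight, the badge and plate have risen undamaged, and the empty stand is in view. Carrying the tamper back.

arm_command(
  rows=[
    [[0,0,1.1,0],[0,0,2.5,0],[0,0,2.5,0],[0,0,2.5,0],[0,0,2.5,0],[0,0,2.5,0],[0,0,2.5,0],[0,0,2.5,0],[0,0,2.5,0],[0,0,2.5,0],[0,0,2.1,0],[0,-0.1,1.0,0]],
  ],
)

```text
time: 17.58
eef_pos: [0.543, -0.1192, 0.1471]
tcp_rot: [[-0.001, 1.0, -0.002], [-0.001, -0.002, -1.0], [-1.0, -0.001, 0.001]]
contact_force: [-0.5, -0.1, -4.7]
opening: 0.0261
```

arm_command(
  rows=[
    [[0,0,0,0],[0,0,0,0],[1,0,0,0],[1.5,0,0,0],[1.5,0,0,0],[1.5,0,0,0],[1.0,0,0,0],[0.5,0,0,0],[0,0,0,0],[0,0,0,0],[0,0,0,0]],
  ],
)

```text
time: 18.5
eef_pos: [0.5443, -0.1163, 0.0786]
tcp_rot: [[0.001, 1.0, 0.0], [-0.0, 0.0, -1.0], [-1.0, 0.001, 0.0]]
contact_force: [0.2, -0.9, -3.8]
opening: 0.0263
```

```bash
python3 -c "
from m import *
to([.5441,-.1168,.055])
b=snap('side','s7');cv2.imwrite('pics/c7.png',cv2.resize(b[160:290,310:440],(600,600),interpolation=2)[:,:,::-1])"
```

```text
t 18.5 tcp [ 0.5443 -0.1163  0.0786] cm in tool [ 2.36 -0.02  0.05] yaw 0.0003 tilt [ 1.4e-03 -2.0e-04 -1.0e+00] q [-0.21  0.23 -0.26  1.09  0.    1.36] F [ 0.19 -0.92 -3.83] op 0.026267998048343916
```

View pics/c7.png

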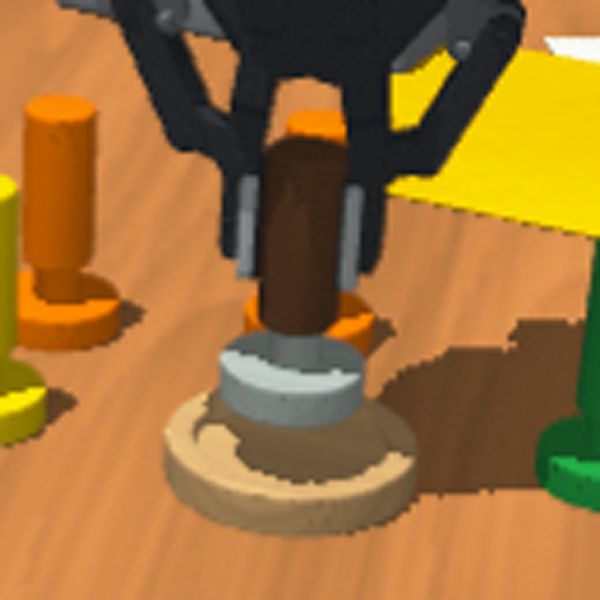

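Foot (220–366) is centred over the stand (165–416). Lowering gently.

arm_command(
  rows=[
    [[0.4,0,0,0],[0.5,0,0,0],[0.5,0,0,0],[0.3,0,0,0],[0.2,0,0,0],[0.1,0,0,0],[0,0,0,0],[0,0,0,0]],
  ],
)

```text
time: 19.22
eef_pos: [0.5437, -0.1164, 0.0578]
tcp_rot: [[-0.0, 1.0, -0.0], [-0.0, -0.0, -1.0], [-1.0, -0.0, 0.0]]
contact_force: [0.3, -0.1, -4.1]
opening: 0.0265
```

arm_command(
  rows=[
    [[0.06,0,0,0],[0.06,0,0,0],[0.06,0,0,0],[0.06,0,0,0],[0,0,0,0],[0,0,0,0]],
  ],
)

```text
time: 19.72
eef_pos: [0.5438, -0.1164, 0.0556]
tcp_rot: [[0.0, 1.0, -0.0], [-0.0, -0.0, -1.0], [-1.0, 0.0, 0.0]]
contact_force: [-0.2, 0.2, -1.7]
opening: 0.0262
```

arm_command(
  rows=[
    [[0.02,0,0,0],[0.02,0,0,0],[0,0,0,0],[0,0,0,0]],
  ],
)

```text
time: 20.05
eef_pos: [0.5438, -0.1164, 0.0555]
tcp_rot: [[0.001, 1.0, -0.0], [-0.0, -0.0, -1.0], [-1.0, 0.001, 0.0]]
contact_force: [-2.2, 0.5, 2.7]
opening: 0.0264
```

arm_command(
  rows=[
    [[0,0,0,0],[0,0,0,0],[0,0,0,0],[0,0,0,0],[0,0,0,0],[0,0,0,0],[0,0,0,0],[0,0,0,0]],
  ],
  fingers=6.5,
  force=20,
)

```text
time: 20.72
eef_pos: [0.5436, -0.1163, 0.055]
tcp_rot: [[-0.0, 1.0, 0.0], [-0.0, 0.0, -1.0], [-1.0, -0.0, 0.0]]
contact_force: [-0.2, 0.7, -0.2]
opening: 0.065
```

arm_command(
  rows=[
    [[-0.5,0,0,0],[-1,0,0,0],[-1.5,0,0,0],[-1.5,0,0,0],[-1.5,0,0,0],[-1.5,0,0,0],[-1.5,0,0,0],[-1.5,0,0,0],[-1,0,0,0],[-0.5,0,0,0],[0,0,0,0],[0,0,0,0]],
  ],
)

```text
time: 21.72
eef_pos: [0.5436, -0.1163, 0.1749]
tcp_rot: [[0.0, 1.0, -0.0], [0.0, -0.0, -1.0], [-1.0, 0.0, -0.0]]
contact_force: [0.4, -0.6, -0.2]
opening: 0.0651
```

```bash
python3 -c "
from m import *
to([.5441,-.1168,.055])
b=snap('side','s8');cv2.imwrite('pics/c8.png',b[150:390,200:470][:,:,::-1])"
```

```text
t 21.7167 tcp [ 0.5436 -0.1163  0.1749] cm in tool [11.99  0.05  0.05] yaw -0.0001 tilt [ 1.e-04  0.e+00 -1.e+00] q [-0.21  0.19 -0.09  1.29  0.    1.36] F [ 0.42 -0.56 -0.16] op 0.06506908948324111
```

View pics/c8.png

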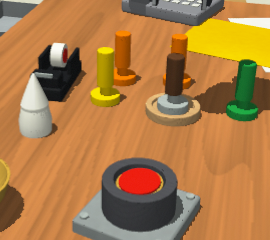

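The tamper stands upright, centred in its stand at crop (173,105), the gripper is clear and the badge is up again. The gnome and dispenser are unmoved.

```bash
python3 -c "
from rig import robot
print(robot.job_done())"
```

```text
the job is handed in; nothing more can be done
None
```

I pressed the badge down onto its stop, put the tamper back in its stand and handed the job in. No verdict was reported.

- **Press:** I gripped the tamper at about 64 mm and lowered it until the plate met its stop, about 5.5 mm down. It then held at 16–17 N on the badge for over 2 s. That load is the wrist reading with the tamper's roughly 4.2 N weight added back.
- **Side force:** During the hold there was a sideways pull of up to about 3 N. I moved the tool back by under 1 mm, which brought it down to about 0.4 N. The tool's tilt stayed below 0.003 rad throughout.
- **Return:** I set the tamper down in the stand with only a few newtons. By arm position it is within about 2 mm of the centre. I then let go and backed off 12 cm.
- **Last checks:** The final side picture shows the tamper upright in the stand and the badge risen and undamaged. The gnome and dispenser are in place, and the part of the bowl in view too. The wrist force read zero within its noise.
- **Not measured directly:** I judged the plate level from the foot sitting flat and the load being central, and never measured its angle. No check failed or disagreed.

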